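Tip the parts tray, scoop the turned balls out of its low end

TASK

Lift the plywood tray by the bar at its end and tip it as far as it goes, so that the four wooden balls gather at its low end. Then scoop all four out together with the hand scoop, without touching the balls with the fingers, and pour them into the turned bowl. Finish with the bowl upright on the bench and the scoop let go, standing on its flat bottom on the bench.

Things in the scene. Friction and masses are not known exactly. Their poses are not given: they have to be found in the camera images.
- tray (a joint): Hinge of the tray on its stand: 0 = level (start), 0.52 rad = fully tipped (hard stop), the end with the bar raised, the opposite end low. Stiff friction hinge (0.7 N m): the tray stays where it is left. About 7 to 9 N upward at the bar tips it.
- tray_corner (a point): Open plywood tray, inside 165 long, 57 wide, 60 deep (low end wall 85 high), walls 6 thick, square to the floor; floor 65 above the bench when level. This point: on the inner floor, middle of the foot of the low end wall (the end near the hinge). Axes turn with the tray: x along the floor towards the bar end, y across, z square to the floor, up.
- tray_hinge (a point): Middle of the tray's hinge axis (parallel to the tray's y), 55 mm along x from the low end wall and 9 mm below the floor surface. Axes as tray_corner. Along both long lower inner edges of the tray run 45 degree fillet boards (10 mm legs), so that the flat of the floor is 37 wide.
- tray_bar (a point): Middle of the round wooden lifting bar, 12 diameter, 64 long along the tray's y, 36 mm outside the bar-end wall; its axis is 12 below the rim, 113 above the bench when level, 152 mm from the hinge along the tray's x and 57 mm above it along its z. Two steel rods 26 mm either side of the middle hold it; between them it is free all round. Axes as tray_corner.
- scoop_grip (a point): Hand scoop, 0.12 kg, standing on its flat bottom: aluminium trough with an upright wooden handle, 16 (x) by 22 (y), top 128 above the underside. This point: on the handle's axis, 106 above the underside. Axes: x towards the open mouth, z up the handle. Lip 82 in front of the handle axis, back sheet 10 in front of it, heel 12 behind it; trough 72 deep.
- scoop_floor (a point): Middle of the scoop's inner floor, 46 mm in front of the handle axis and 1.6 above the underside; axes as scoop_grip. Sheet 1.6 thick; flat bottom 31 wide, sides rise at 45 degrees for 10, then upright to 20 high; 50 wide over all: it fits the tray's section, mouth towards the low end, with some 4 mm each side.
- ball0_center (a point): Centre of wooden ball 0, 22 diameter, 12 g; loose in the tray, polished (friction about 0.3), rolls on slopes over about 3 degrees.
- ball1_center (a point): Centre of wooden ball 1, 22 diameter, 12 g; loose in the tray, polished (friction about 0.3), rolls on slopes over about 3 degrees.
- ball2_center (a point): Centre of wooden ball 2, 22 diameter, 12 g; loose in the tray, polished (friction about 0.3), rolls on slopes over about 3 degrees.
- ball3_center (a point): Centre of wooden ball 3, 22 diameter, 12 g; loose in the tray, polished (friction about 0.3), rolls on slopes over about 3 degrees.
- ball0: The same ball 0 as a body; its origin is a point on its surface, so use its centre.
- ball1: The same ball 1 as a body; its origin is a point on its surface, so use its centre.
- ball2: The same ball 2 as a body; its origin is a point on its surface, so use its centre.
- ball3: The same ball 3 as a body; its origin is a point on its surface, so use its centre.
- scoop: The scoop as a body; origin on its underside below the handle axis, axes as scoop_grip.
- bowl: Turned wooden bowl, 110 across the rim, 50 high, loose, 0.35 kg. Origin: middle of its underside; z up.

How it is judged:
By the outcome, as a careful person would: the job done as asked, in the order asked, and still so for the second after the job is handed in, with the robot touching nothing.
It also fails if it takes over 72 s, if anything falls off the work surface, if the arm or the gripper's body presses on something with over 40 N, if the wrist force passes 120 N, or if a joint passes its speed limit or range.

ROBOT

A 6-joint arm with a two-finger parallel gripper is mounted at the origin on a cart in front of the work surface, level with it; the furniture and walls round the work are solid. World frame = base frame: x ahead of the robot, y to its left, z up, the work surface at z = 0. Lengths are in m, angles in rad, forces in N, time in s.
With the tool pointing down it reaches from about 0.35 to 0.85 m from the base axis. Payload 8.1 kg.
Tool frame: the origin (TCP) lies at the centre of the arm's flange, where the gripper is bolted on; the fingertips stand 186 mm ahead of it and the grasp point (between the pads) lies 167 mm ahead of it; z points along the fingers, y is the line along which they close (so a half turn about z gives the same grasp; the last joint's range is limited). The gripper opens to 93 mm and grips with 3 to 60 N. Pads are 15 mm wide; open, the fingers measure 128 mm over their backs; the gripper's body (75 mm by 188 mm) begins 65 mm behind the grasp point.
Start: joints at [-1.31, 0.13, 1.488, -0, 1.523, -0.085], TCP at [0.203, -0.564, 0.405] pointing down, gripper open.
Joint ranges: [-2.96, 2.96], [-0.89, 2.26], [0.02, 2.5], [-1.34, 4.48], [0, 2.73], [-2.66, 2.66]. Speed limits (rad/s): [2.39, 2.39, 2.79, 3.14, 3.14, 3.14].

INTERFACE

Orientations are given as a rotation vector (axis times angle).
In Python, from plant import robot gives the robot as it stands.
- The arm moves only by the tool apply_moves, never from a script. Its argument "series" is a list of rows, each a list of 2 entries, a list of its own where there are three numbers: the shift along the tool's x, y, z in mm, then the turn, a rotation vector about the tool's x, y, z in rad. A call has 1 to 12 rows; each row shifts and turns the commanded pose from where the row before left it, along the tool's axes as they then stand; what a row does not reach is not made up. A row lasts 1/12 s, in which the tool goes at most 41.7 mm and 7.16 degrees, less where a joint would pass 70% of its speed; a pose out of reach is approached as far as the arm can. A call is refused whole if a number of a shift passes 41.7 or a number of a turn 0.125, either way. A call with a gripper value outside its range is refused whole. "claw" is the opening, from 0 (shut) to 1 (fully open), set as the call begins (left out, the last holds). The fingers move at their own pace and stop on an object; "newtons" is the grip in N (left out, the last holds). Time passes only in rows, so rows that do not move let the fingers close. It gives the time, the measured TCP pose, the force, the opening and the grip force at its end, in the units of the state.
- robot.read_state(): the state, without advancing time (a new reading comes with each control period).
- robot.read_camera(name): name is "side" or "top" or "wrist"; returns (picture, depth): 384x512x3 uint8, blue, green, red; 384x512 float32, m along the optical axis (not along the pixel's ray), 0 where there is no reading.
- robot.calibration(name): a dict with "fx", "fy", "cx", "cy" (pixels), "extrinsics" (4x4, takes a point from world to camera coordinates). Camera axes: x right, y down, z forward; pixel columns grow to the right and rows downward; lengths in m; the calibration is good to about 2 mm. The wrist camera is an equidistant fisheye: a pixel r from the principal point sees the ray r / f radians off the axis. A picture is of the moment at which its call begins: read the wrist's pose just before it. calibration takes no time and is no camera call; for the wrist camera it gives the pose at the moment of the call.
- robot.close_job(): hands the job in; it is judged then, once.
The state is a dict: "t": time; "q": joint angles; "dq": joint speeds; "joint_torque": joint torques, N m; "tool_pos": TCP position; "orientation": TCP orientation; "force": force on the tool from outside, world axes, zero at the start; "wrist_torque": the same for the moment, N m; "opening": finger opening in m; "gripper_force": force on a finger pad.
Only numpy, scipy, OpenCV 4.12 (cv2) and the standard library are available. Lean on these libraries where they do the work, as an engineer would, in place of code of your own. Each camera call takes 0.05 s, during which the arm holds its last target. There are 200 camera calls.

## Working session

There is one attempt and no reset: what is moved stays moved. The work goes in short steps, Python scripts to look and compute and a tool call to move; the robot and the scene stay as the last step left them, time stands still between calls to the robot, and variables do not carry over. Pictures are saved under pics/ and viewed, at most 10 in all, crops included, and the job is handed in when it is done.

Besides the shell and the picture viewer there is one more tool, called after ">>>" by a JSON object that holds its "fn" and its "kwargs". apply_moves: Moves the arm, as the interface text tells. Its arguments: {"type":"object","properties":{"series":{"type":"array"},"claw":{"type":"number"},"newtons":{"type":"number"}},"required":["series"]}

```bash
ls; mkdir -p pics; cat > h.py <<'E'
import numpy as np, cv2
from scipy.spatial.transform import Rotation as R
from plant import robot
def cloud(name):
    im,d=robot.read_camera(name); c=robot.calibration(name)
    v,u=np.mgrid[0:384,0:512]
    P=np.stack([(u-c["cx"])/c["fx"]*d,(v-c["cy"])/c["fy"]*d,d],-1)
    E=np.array(c["extrinsics"]); W=(P-E[:3,3])@E[:3,:3]
    W[d==0]=np.nan
    return im,W
E
python3 - <<'E'
from h import *
s=robot.read_state(); print(s)
for n in("side","top"):
    im,W=cloud(n); cv2.imwrite(f"pics/{n}0.png",im); np.save(f"{n}0.npy",W)
    c=robot.calibration(n);E=np.array(c["extrinsics"]);print(n,c["fx"],-E[:3,:3].T@E[:3,3],E[2,:3])
E
```

```text
pics
{'t': 0.0, 'q': array([-1.31039826e+00,  1.31152919e-01,  1.48929544e+00, -2.18387017e-05,
        1.52298424e+00, -8.53882930e-02]), 'dq': array([ 0.00049043, -0.0004295 ,  0.00115882, -0.00086408,  0.00056611,
        0.00126535]), 'joint_torque': array([-7.46922906e-04, -5.59842253e+01, -4.91764820e+01,  7.67413247e-02,
        3.55219084e-02, -1.51107311e-04]), 'tool_pos': array([ 0.20332556, -0.5642515 ,  0.40368318]), 'orientation': array([-3.09295117e+00, -5.40144602e-01,  2.86547907e-04]), 'force': array([ 1.22699186, -0.39638474,  0.16694806]), 'wrist_torque': array([0.04832117, 0.01212689, 0.00583256]), 'gripper_force': 0.0, 'opening': 0.09266477582829832}
side 396.9988914356592 [ 0.51221077 -1.11566639  0.42153913] [-0.05273092  0.92058189 -0.38697344]
top 431.20561320321957 [ 0.39044307 -0.30632571  0.92521967] [ 0.09936094 -0.01824213 -0.99488423]
```

View pics/top0.png

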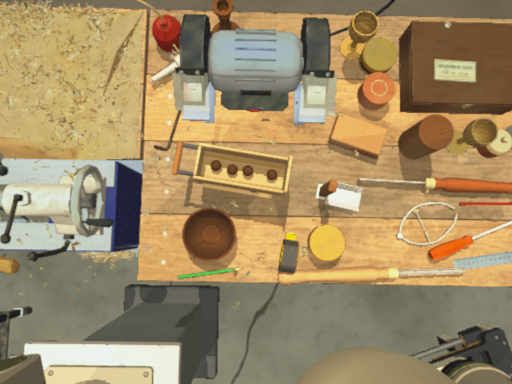

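View pics/side0.png

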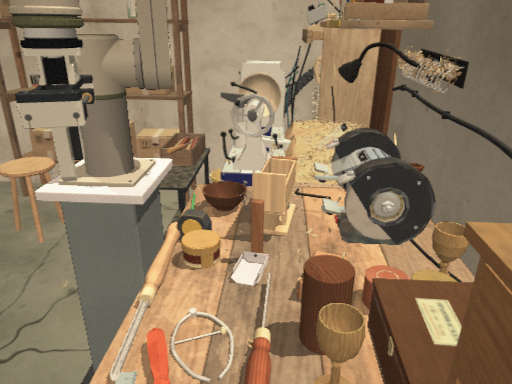

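Top view: tray with its bar at left (178,158) and low end at right (290,172), four balls at row ~168. The scoop handle is at (328,187) with its mouth to the right, the bowl at (210,233), and the grinder just behind the tray. The side view agrees.

```bash
python3 - <<'E'
from h import *
W=np.load("top0.npy"); im=cv2.imread("pics/top0.png"); hsv=cv2.cvtColor(im,cv2.COLOR_BGR2HSV)
def box(name,m):
    p=W[m]; p=p[np.isfinite(p).all(1)]
    (c,s,a)=cv2.minAreaRect((p[:,:2]*1000).astype(np.float32)); b=cv2.boxPoints((c,s,a))
    print(name,len(p),"c",np.round(c,1),"s",np.round(s,1),"z",np.round(np.percentile(p[:,2],[5,50,95]),4),"corners",np.round(b).tolist())
    return p
def roi(u0,u1,v0,v1):
    m=np.zeros(im.shape[:2],bool); m[v0:v1,u0:u1]=1; return m
Z=W[...,2]
box("rim",roi(185,305,135,205)&(Z>.112)&(Z<.16))
box("lowwall",roi(185,305,135,205)&(Z>.14)&(Z<.16))
box("bar",roi(165,190,135,185)&(Z>.10)&(Z<.13))
box("handletop",roi(315,345,170,200)&(Z>.120)&(Z<.14))
box("scoop",roi(312,370,172,218)&(Z>.012)&(Z<.03))
white=(hsv[...,1]<60)&(hsv[...,2]>140)
box("white",roi(312,370,172,218)&white)
box("bowl",roi(175,245,200,270)&(Z>.043)&(Z<.06))
for (u0,u1,v0,v1,n) in[(160,350,10,125,'grinder'),(325,395,110,165,'block'),(275,300,230,280,'tape'),(305,350,220,270,'tin'),(60,142,155,255,'lathe')]:
    p=W[roi(u0,u1,v0,v1)&(Z>.03)]; p=p[np.isfinite(p).all(1)];print(n,np.round(np.percentile(p,[2,98],axis=0),3).tolist())
# balls
m=roi(205,285,155,185)&(hsv[...,2]<120)&(Z>.07)&(Z<.1)
n,l,st,ce=cv2.connectedComponentsWithStats(m.astype(np.uint8))
for i in range(1,n):
    if st[i,4]>15: print("ball",ce[i],st[i,4],np.nanmedian(W[l==i],0).round(4))
E
```

```text
rim 1090 c [ 508.4 -271.5] s [204.3  69.6] z [0.1147 0.1244 0.1497] corners [[459.0, -367.0], [528.0, -378.0], [558.0, -175.0], [489.0, -165.0]]
lowwall 134 c [ 493.5 -369.5] s [ 6.1 68.7] z [0.1454 0.1495 0.1516] corners [[459.0, -367.0], [527.0, -377.0], [528.0, -371.0], [460.0, -361.0]]
bar 285 c [ 523.6 -170.6] s [32.8 63.7] z [0.1139 0.1175 0.1202] corners [[491.0, -185.0], [554.0, -189.0], [557.0, -156.0], [493.0, -152.0]]
handletop 101 c [ 475.5 -455. ] s [16.4 21.3] z [0.1247 0.1277 0.1297] corners [[464.0, -462.0], [485.0, -464.0], [487.0, -448.0], [466.0, -446.0]]
scoop 130 c [ 477.6 -497.4] s [97.2 71.3] z [0.0124 0.0198 0.0262] corners [[433.0, -538.0], [503.0, -552.0], [522.0, -457.0], [452.0, -443.0]]
white 771 c [ 477.3 -491.4] s [95.2 68.5] z [-0.0003  0.0033  0.0204] corners [[434.0, -531.0], [502.0, -545.0], [520.0, -451.0], [453.0, -438.0]]
bowl 559 c [ 387.9 -219.5] s [107.1 120.8] z [0.0439 0.0492 0.0525] corners [[324.0, -269.0], [445.0, -277.0], [451.0, -170.0], [331.0, -162.0]]
grinder [[0.603, -0.443, 0.039], [0.81, -0.123, 0.206]]
block [[0.56, -0.58, 0.032], [0.634, -0.44, 0.177]]
tape [[0.292, -0.4, 0.03], [0.371, -0.363, 0.065]]
tin [[0.335, -0.491, 0.042], [0.401, -0.424, 0.049]]
lathe [[0.355, -0.074, 0.037], [0.493, 0.076, 0.251]]
ball [260.76842105 158.43157895] 95 [ 0.5298 -0.3203  0.0875]
ball [215.5952381  165.07142857] 84 [ 0.5153 -0.2319  0.0838]
ball [232.15  169.275] 80 [ 0.5077 -0.264   0.084 ]
ball [247.5       170.3902439] 82 [ 0.5067 -0.2944  0.0842]
ball [271.59036145 174.26506024] 83 [ 0.4995 -0.3425  0.0842]
ball [213.19230769 182.84615385] 26 [ 0.4802 -0.2271  0.0856]
```

```bash
cat >> h.py <<'E'
EX=np.array([.147,.989,0]);EX/=np.linalg.norm(EX)
UP=np.array([0,0,1.])
FOOT=np.array([.4944,-.3666,.065]);HINGE=FOOT+.055*EX-.009*UP;BAR=HINGE+.152*EX+.057*UP
def tool(yax,zax):
    "tool rotation with given y and z axes"
    z=zax/np.linalg.norm(zax); y=yax-z*(yax@z); y/=np.linalg.norm(y)
    return R.from_matrix(np.stack([np.cross(y,z),y,z],1))
def pose():
    s=robot.read_state(); return s["tool_pos"],R.from_rotvec(s["orientation"])
def rows(keys,start=None,dp=0,L=.167):
    "keys: list of (grasp point, Rotation, nrows); prints rows; compact"
    p,r=start or pose(); out=[]
    g=p+r.apply([0,0,L])
    for (G,Q,n) in keys:
        rv=(Q*r.inv()).as_rotvec(); r0=r;g0=g
        for i in range(1,n+1):
            ri=R.from_rotvec(rv*i/n)*r0; gi=g0+(G-g0)*i/n
            pi=gi-ri.apply([0,0,L])
            d=np.round(r.inv().apply(pi-p)*1000,dp); w=np.round((r.inv()*ri).as_rotvec(),3)
            if abs(d).max()>41.7 or np.linalg.norm(w)>.125 or np.linalg.norm(d)>41.7: print("TOO BIG",end=' ')
            out.append([d.tolist(),w.tolist()])
            p=p+r.apply(d/1000); r=r*R.from_rotvec(w)
        g=p+r.apply([0,0,L])
    for o in out: print("[%s,%s],"%tuple(str([float('%g'%x) for x in q]).replace(' ','').replace('.0,',',').replace('.0]',']') for q in o))
    print(len(out),"end grasp",np.round(g,4))
E
python3 - <<'E'
from h import *
W=np.load("top0.npy");p=W.reshape(-1,3);p=p[np.isfinite(p).all(1)]
for x0 in np.arange(.40,.62,.03):
    q=p[(p[:,0]>x0)&(p[:,0]<x0+.03)&(p[:,1]>-.14)&(p[:,1]<.1)&(p[:,2]>.03)]
    print(round(x0,2),[(round(y,2),round(q[(q[:,1]>y)&(q[:,1]<y+.03)][:,2].max(),3)) for y in np.arange(-.14,.1,.03) if ((q[:,1]>y)&(q[:,1]<y+.03)).any()])
print(BAR,HINGE)
D=-UP
Q=tool(-EX,D); print(np.degrees((pose()[1].inv()*Q).as_rotvec()))
p,r=pose()
rows([(BAR+[0,0,.08],Q,12)])
E
```

```text
0.4 [(np.float64(-0.11), np.float64(0.238)), (np.float64(-0.08), np.float64(0.242)), (np.float64(-0.05), np.float64(0.255)), (np.float64(-0.02), np.float64(0.221)), (np.float64(0.01), np.float64(0.222)), (np.float64(0.04), np.float64(0.259)), (np.float64(0.07), np.float64(0.221))]
0.43 [(np.float64(-0.05), np.float64(0.255)), (np.float64(-0.02), np.float64(0.223)), (np.float64(0.01), np.float64(0.222)), (np.float64(0.04), np.float64(0.249)), (np.float64(0.07), np.float64(0.229))]
0.46 [(np.float64(-0.14), np.float64(0.059)), (np.float64(-0.05), np.float64(0.246)), (np.float64(-0.02), np.float64(0.202)), (np.float64(0.01), np.float64(0.202)), (np.float64(0.04), np.float64(0.201)), (np.float64(0.07), np.float64(0.203))]
0.49 [(np.float64(-0.14), np.float64(0.047)), (np.float64(-0.11), np.float64(0.075)), (np.float64(-0.08), np.float64(0.07)), (np.float64(-0.05), np.float64(0.213)), (np.float64(-0.02), np.float64(0.043)), (np.float64(0.01), np.float64(0.097)), (np.float64(0.04), np.float64(0.097)), (np.float64(0.07), np.float64(0.045))]
0.52 [(np.float64(-0.14), np.float64(0.065)), (np.
[... 370 characters left out ...]
oat64(0.01), np.float64(0.032)), (np.float64(0.04), np.float64(0.041)), (np.float64(0.07), np.float64(0.051))]
[ 0.52483311 -0.16184936  0.113     ] [ 0.50248609 -0.31219766  0.056     ]
[-9.52301466e-02  1.52276988e-02  2.82663833e+01]
TOO BIG TOO BIG TOO BIG TOO BIG TOO BIG TOO BIG TOO BIG TOO BIG TOO BIG TOO BIG TOO BIG TOO BIG [[37,-22,4],[-0,0,0.041]],
[[35,-24,3],[-0,0,0.041]],
[[35,-26,4],[-0,0,0.041]],
[[33,-27,4],[-0.001,0,0.041]],
[[33,-28,3],[0,0,0.042]],
[[31,-29,4],[0,0,0.041]],
[[30,-31,4],[0,0,0.041]],
[[29,-32,3],[-0,0,0.041]],
[[27,-33,4],[-0,0,0.041]],
[[26,-34,4],[-0,0,0.041]],
[[24,-35,3],[-0,0,0.041]],
[[24,-36,4],[-0.001,0,0.041]],
12 end grasp [ 0.5251 -0.1624  0.1931]
```

```bash
python3 - <<'E'
from h import *
rows([(BAR+[0,0,.09],tool(-EX,-UP),15)])
E
```

```text
[[29,-18,2],[-0,0,0.033]],
[[29,-19,3],[-0,0,0.033]],
[[28,-20,2],[-0,0,0.033]],
[[27,-21,2],[-0,0,0.033]],
[[27,-21,2],[-0.001,0,0.032]],
[[26,-23,3],[0,0,0.033]],
[[25,-23,2],[0,0,0.033]],
[[24,-24,2],[0,0,0.033]],
[[24,-25,2],[0,0,0.033]],
[[23,-26,3],[-0,0,0.033]],
[[22,-26,2],[-0,0,0.033]],
[[21,-28,2],[-0,0,0.033]],
[[20,-27,3],[-0,0,0.033]],
[[19,-29,2],[-0,0,0.032]],
[[18,-29,2],[-0.001,0,0.033]],
15 end grasp [ 0.5247 -0.1619  0.2031]
```

>>> {"fn": "apply_moves", "kwargs": {"series": [[[29,-18,2],[0,0,0.033]],[[29,-19,3],[0,0,0.033]],[[28,-20,2],[0,0,0.033]],[[27,-21,2],[0,0,0.033]],[[27,-21,2],[0,0,0.033]],[[26,-23,3],[0,0,0.033]],[[25,-23,2],[0,0,0.033]],[[24,-24,2],[0,0,0.033]],[[24,-25,2],[0,0,0.033]],[[23,-26,3],[0,0,0.033]],[[22,-26,2],[0,0,0.033]],[[21,-28,2],[0,0,0.033]]], "claw": 0.27, "newtons": 20}}

```text
t: 1.1
tool_pos: [0.4618, -0.2408, 0.3772]
orientation: [-3.14, 0.082, 0.001]
force: [0.9, -0.4, 0.6]
opening: 0.0255
gripper_force: 0.0
```

>>> {"fn": "apply_moves", "kwargs": {"series": [[[20,-27,3],[0,0,0.033]],[[19,-29,2],[0,0,0.033]],[[18,-29,2],[0,0,0.033]],[[0,0,0],[0,0,0]],[[0,0,0],[0,0,0]]]}}

```text
t: 1.52
tool_pos: [0.5257, -0.1606, 0.3699]
orientation: [-3.133, 0.229, 0.002]
force: [-0.6, -0.3, 0.3]
opening: 0.025
gripper_force: 0.0
```

```bash
python3 - <<'E'
from h import *
p,r=pose(); print(p,r.apply([0,0,.167])+p,robot.read_state()["opening"])
im,d=robot.read_camera("wrist"); c=robot.calibration("wrist"); cv2.imwrite("pics/w1.png",im); np.save("w1.npy",d)
print({k:c[k] for k in("fx","cx","cy")}); E=np.array(c["extrinsics"]); C=-E[:3,:3].T@E[:3,3]; print("cam in tool",r.inv().apply(C-p), (r.inv().as_matrix()@E[:3,:3].T).round(3))
# predicted pixel of bar
def pix(P):
    q=E[:3,:3]@P+E[:3,3]; th=np.arctan2(np.hypot(q[0],q[1]),q[2]); a=np.arctan2(q[1],q[0]); return np.round([c["cx"]+c["fx"]*th*np.cos(a),c["cy"]+c["fy"]*th*np.sin(a)],1)
EY=np.cross(UP,EX)
print("bar",pix(BAR),pix(BAR+.032*EY),pix(BAR-.032*EY))
E
```

```text
[ 0.52572607 -0.16060299  0.36994211] [ 0.52549604 -0.1605061   0.2029423 ] 0.024989654499075434
{'fx': 297.3186396354542, 'cx': 257.2755522365837, 'cy': 188.65304070039815}
cam in tool [0.06476737 0.00197665 0.01908502] [[-0.001 -0.97  -0.242]
 [ 1.    -0.001 -0.001]
 [ 0.001 -0.242  0.97 ]]
bar [256.9 195.3] [256.9 231. ] [256.9 156.9]
```

View pics/w1.png

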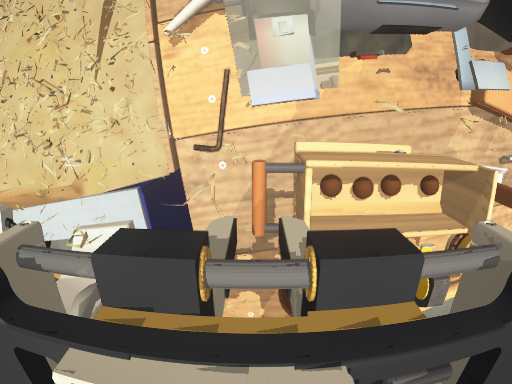

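The wrist view shows the bar at columns 253-266, rows 160-235, within 3 px of the prediction, centred between the fingers. I'm descending with a 2 mm correction.

>>> {"fn": "apply_moves", "kwargs": {"series": [[[0,2,20],[0,0,0]],[[0,0,25],[0,0,0]],[[0,0,25],[0,0,0]],[[0,0,15],[0,0,0]],[[0,0,5],[0,0,0]],[[0,0,0],[0,0,0]]]}}

```text
t: 2.07
tool_pos: [0.5236, -0.165, 0.2791]
orientation: [-3.132, 0.236, 0.005]
force: [-0.8, 0.6, 0.3]
opening: 0.0251
gripper_force: 0.0
```

>>> {"fn": "apply_moves", "kwargs": {"series": [[[0,0,0],[0,0,0]],[[0,0,0],[0,0,0]],[[0,0,0],[0,0,0]],[[0,0,0],[0,0,0]]], "claw": 0, "newtons": 20}}

```text
t: 2.4
tool_pos: [0.5255, -0.1626, 0.2822]
orientation: [-3.129, 0.233, -0.003]
force: [1.7, 12.7, 1.8]
opening: 0.0113
gripper_force: 20.0
```

```bash
python3 - <<'E'
from h import *
p,r=pose(); g=p+r.apply([0,0,.167]); print(g)
v=np.array([(g-HINGE)@EX,g[2]-HINGE[2]]); print(v, "vs 152,57")
keys=[]
EY=np.cross(UP,EX)
# rotate about hinge: raise bar: rotation about -EY
for i in range(1,15):
    a=.56*i/14
    q=R.from_rotvec(-EY*a)
    b=HINGE+q.apply(.152*EX+.057*UP)
    keys.append((b+(g-BAR)*1,q*r,1))
rows(keys,dp=1)
E
```

```text
[ 0.52583772 -0.16196013  0.11523638]
[0.15203813 0.05923638] vs 152,57
[[0,9.1,-5.9],[0.04,-0,0]],
[[0,9,-5.9],[0.04,-0,0]],
[[0.1,9.1,-5.9],[0.04,-0,0]],
[[-0,9,-5.9],[0.04,-0,0]],
[[-0,9.1,-5.9],[0.04,-0,0]],
[[0,9,-6],[0.04,-0,0]],
[[0,9.1,-5.9],[0.04,-0,0]],
[[0,9,-5.9],[0.04,-0,0.001]],
[[0.1,9.1,-5.9],[0.04,-0,-0]],
[[-0,9,-5.9],[0.04,-0,-0]],
[[0,9.1,-5.9],[0.04,-0,-0]],
[[0,9.1,-5.9],[0.04,-0,-0]],
[[0.1,9,-5.9],[0.04,-0.001,-0]],
[[-0,9.1,-5.9],[0.04,0,-0]],
14 end grasp [ 0.5179 -0.2149  0.1872]
```

>>> {"fn": "apply_moves", "kwargs": {"series": [[[0,9,-6],[0.04,0,0]],[[0,9,-6],[0.04,0,0]],[[0,9,-6],[0.04,0,0]],[[0,9,-6],[0.04,0,0]],[[0,9,-6],[0.04,0,0]],[[0,9,-6],[0.04,0,0]],[[0,9,-6],[0.04,0,0]],[[0,9,-6],[0.04,0,0]],[[0,9,-6],[0.04,0,0]],[[0,9,-6],[0.04,0,0]],[[0,9,-6],[0.04,0,0]],[[0,9,-6],[0.04,0,0]]]}}

```text
t: 3.4
tool_pos: [0.5073, -0.2836, 0.3282]
orientation: [-2.655, 0.197, -0.052]
force: [3.2, -0.0, -8.0]
opening: 0.0111
gripper_force: 20.0
```

>>> {"fn": "apply_moves", "kwargs": {"series": [[[0,5,-3],[0.02,0,0]],[[0,5,-3],[0.02,0,0]],[[0,5,-3],[0.02,0,0]],[[0,0,0],[0,0,0]],[[0,0,0],[0,0,0]]]}}

```text
t: 3.82
tool_pos: [0.5049, -0.2976, 0.3272]
orientation: [-2.589, 0.19, -0.051]
force: [4.0, 17.5, -5.0]
opening: 0.0115
gripper_force: 20.0
```

```bash
python3 - <<'E'
from h import *
p,r=pose(); g=p+r.apply([0,0,.167]); print(g)
v=np.array([(g-HINGE)@EX,g[2]-HINGE[2]]); print(v, np.hypot(*v),"angle",np.arctan2(v[1],v[0])-np.arctan2(57,152),robot.read_state()["force"])
E
```

```text
[ 0.51735961 -0.21172277  0.18449183]
[0.10156978 0.12849183] 0.16378819122429925 angle 0.5431187248556728 [ 3.99111306 17.50821623 -5.02480257]
```

>>> {"fn": "apply_moves", "kwargs": {"series": [[[0,0,0],[0,0,0]],[[0,0,0],[0,0,0]],[[0,0,0],[0,0,0]]], "claw": 0.24}}

```text
t: 4.07
tool_pos: [0.5046, -0.3004, 0.3289]
orientation: [-2.597, 0.193, -0.055]
force: [-0.2, 0.0, 0.1]
opening: 0.0218
gripper_force: 0.0
```

>>> {"fn": "apply_moves", "kwargs": {"series": [[[0,0,-20],[0,0,0]],[[0,0,-30],[0,0,0]],[[0,0,-30],[0,0,0]],[[0,0,-10],[0,0,0]],[[0,0,0],[0,0,0]]]}}

```text
t: 4.48
tool_pos: [0.4976, -0.3478, 0.4088]
orientation: [-2.6, 0.195, -0.061]
force: [-0.3, 0.3, -0.4]
opening: 0.0224
gripper_force: 0.0
```

```bash
python3 - <<'E'
from h import *
W=np.load("top0.npy")
S=np.array([.4755,-.455,.106])
# scoop direction guess; go above scoop view pose: grasp point high over the handle, offset so that camera (tool +x 65mm, i.e.) sees it
p,r=pose()
print(r.as_matrix().round(2))
Q=tool(-EX,-UP)
rows([(S+[0,0,.13],Q,11)])
E
```

```text
[[ 0.99 -0.13  0.08]
 [-0.15 -0.85  0.5 ]
 [ 0.01 -0.51 -0.86]]
[[-1,8,-7],[-0.049,-0.001,-0]],
[[-0,9,-5],[-0.048,-0,-0]],
[[-1,9,-5],[-0.049,-0.001,-0]],
[[-0,9,-4],[-0.049,-0,-0.001]],
[[-1,10,-3],[-0.048,-0.001,0]],
[[-0,9,-3],[-0.049,-0,0]],
[[-1,10,-1],[-0.049,-0.001,-0]],
[[-0,10,-1],[-0.048,-0.001,-0]],
[[-1,10,0],[-0.049,-0,-0]],
[[-0,9,2],[-0.049,-0.001,-0.001]],
[[-1,10,2],[-0.048,-0,0]],
11 end grasp [ 0.4755 -0.4549  0.2355]
```

>>> {"fn": "apply_moves", "kwargs": {"series": [[[-1,8,-7],[-0.049,0,0]],[[0,9,-5],[-0.049,0,0]],[[-1,9,-5],[-0.049,0,0]],[[0,9,-4],[-0.049,0,0]],[[-1,10,-3],[-0.049,0,0]],[[0,9,-3],[-0.049,0,0]],[[-1,10,-1],[-0.049,0,0]],[[0,10,-1],[-0.049,0,0]],[[-1,10,0],[-0.049,0,0]],[[0,9,2],[-0.049,0,0]],[[-1,10,2],[-0.049,0,0]],[[0,0,0],[0,0,0]]], "claw": 0.5}}

```text
t: 5.48
tool_pos: [0.4749, -0.4532, 0.3961]
orientation: [3.132, -0.234, -0.003]
force: [0.0, -0.3, -0.8]
opening: 0.0466
gripper_force: 0.0
```

>>> {"fn": "apply_moves", "kwargs": {"series": [[[0,0,0],[0,0,0]],[[0,0,0],[0,0,0]]]}}

```text
t: 5.65
tool_pos: [0.4755, -0.4523, 0.3975]
orientation: [-3.129, 0.233, 0.001]
force: [-0.2, 0.1, 0.3]
opening: 0.0466
gripper_force: 0.0
```

```bash
python3 - <<'E'
from h import *
p,r=pose(); print(p,r.apply([0,0,.167])+p)
im,d=robot.read_camera("wrist"); cv2.imwrite("pics/w2.png",im); np.save("w2.npy",d)
it,W=cloud("top"); cv2.imwrite("pics/top2.png",it); np.save("top2.npy",W)
cv2.imwrite("pics/c2.png",np.hstack([im[:, :], cv2.resize(it[120:230,150:380],(512,245))[:,:288].copy() if 0 else np.zeros((384,0,3),np.uint8)]))
Z=W[...,2]; v,u=np.mgrid[0:384,0:512]
m=(u>140)&(u<310)&(v>125)&(v<215)&np.isfinite(Z)
l=(W-FOOT); lx=l@EX
# tray rim profile: max z by lx for the side walls
EY=np.cross(UP,EX); ly=l@EY
for a in np.arange(-.07,.2,.02):
    k=m&(lx>a)&(lx<a+.02)&(abs(abs(ly)-.0315)<.006); k2=m&(lx>a)&(lx<a+.02)&(abs(ly)<.024)
    f=lambda q:np.round(np.percentile(Z[q],[50,90]),3) if q.sum()>4 else None
    print(round(a+.01,2),"wall",f(k),"mid",f(k2))
E
```

```text
[ 0.47545981 -0.452305    0.39746966] [ 0.47541787 -0.45169951  0.23047077]
-0.06 wall [0.001 0.003] mid [0.    0.002]
-0.04 wall [0.002 0.108] mid [0.106 0.111]
-0.02 wall [0.097 0.34 ] mid [0.092 0.34 ]
0.0 wall [0.106 0.34 ] mid [0.054 0.339]
0.02 wall [0.047 0.641] mid None
0.04 wall [0.122 0.13 ] mid None
0.06 wall [0.122 0.14 ] mid [0.073 0.077]
0.08 wall [0.14  0.153] mid [0.082 0.087]
0.1 wall [0.143 0.164] mid [0.093 0.098]
0.12 wall [0.153 0.172] mid [0.159 0.173]
0.14 wall [0.137 0.176] mid [0.145 0.17 ]
0.16 wall [0.179 0.187] mid [0.185 0.188]
0.18 wall [0.    0.002] mid [-0.     0.002]
0.2 wall [-0.     0.002] mid [-0.     0.002]
```

View pics/w2.png

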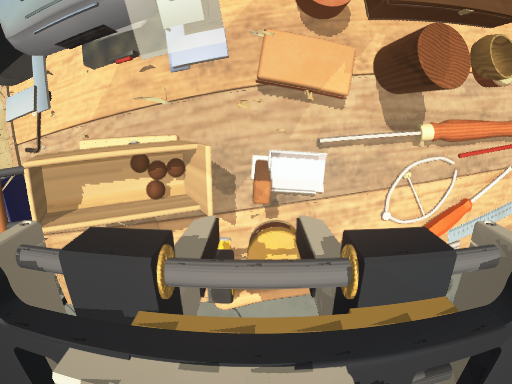

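Wrist view: the tray is tipped, with balls at (140,162), (157,170), (176,168) and (156,190) at the low end. The scoop trough spans (268,150)-(326,192) and the handle is at (262,180).

```bash
cat >> h.py <<'E'
def wcloud():
    p,r=pose(); c=robot.calibration("wrist"); im,d=robot.read_camera("wrist"); return im,wpts(d,c)
def wpts(d,c):
    v,u=np.mgrid[0:384,0:512]; x=(u-c["cx"])/c["fx"]; y=(v-c["cy"])/c["fy"]; th=np.hypot(x,y)+1e-9
    t=np.tan(np.minimum(th,1.4))/th
    P=np.stack([x*t*d,y*t*d,d],-1); E=np.array(c["extrinsics"]); W=(P-E[:3,3])@E[:3,:3]; W[(d==0)|(th>1.3)]=np.nan
    return W
EY=np.cross(UP,EX)
E
python3 - <<'E'
from h import *
d=np.load("w2.npy"); W=wpts(d,robot.calibration("wrist")); im=cv2.imread("pics/w2.png"); h=cv2.cvtColor(im,cv2.COLOR_BGR2HSV)
v,u=np.mgrid[0:384,0:512]
Z=W[...,2]
m=(u>262)&(u<335)&(v>140)&(v<200)&(Z>.0005)&(Z<.03)&(h[...,1]<50)
n,l,st,ce=cv2.connectedComponentsWithStats(m.astype(np.uint8)); k=1+np.argmax(st[1:,4]); print(st[k])
P=W[l==k]; c,s,a=cv2.minAreaRect((P[:,:2]*1000).astype(np.float32)); print("trough",np.round(c,1),np.round(s,1),a,np.round(cv2.boxPoints((c,s,a)),1).tolist())
m=(u>240)&(u<285)&(v>150)&(v<215)&(Z>.121)&(Z<.135)
P=W[m]; c,s,a=cv2.minAreaRect((P[:,:2]*1000).astype(np.float32)); print("handle",len(P),np.round(c,1),np.round(s,1),a,np.median(P[:,2]))
for n,WW in(("top",np.load("top2.npy")),("wrist",W)):
    L=WW-FOOT; lx=L@EX; ly=L@EY; z=WW[...,2]
    k=(lx>.05)&(lx<.115)&(abs(ly)<.016)&(z>.05)&(z<.13)
    if k.sum()>20:
        A=np.c_[lx[k]-.08,ly[k],np.ones(k.sum())]; x=np.linalg.lstsq(A,z[k],rcond=None)[0]; res=z[k]-A@x
        g=abs(res)<.004; x=np.linalg.lstsq(A[g],z[k][g],rcond=None)[0]
        print(n,"floor",k.sum(),g.sum(),x.round(4),"angle",np.arctan(x[0]),res.std())
    k=(lx<-.03)&(lx>-.07)&(z>.08)&(z<.125)&(abs(ly)<.035)
    if k.sum()>5: print(n,"lowwall top",np.percentile(lx[k],[2,50,98]).round(4),np.percentile(z[k],[50,98]).round(4),"ly",np.percentile(ly[k],[1,99]).round(4))
    for s0 in(-1,1):
        k=(lx>.03)&(lx<.12)&(abs(ly*s0-.0315)<.008)&(z>.105+.5*(lx-.03))
        if k.sum()>5: print(" side",s0,np.percentile(ly[k],[3,50,97]).round(4),k.sum())
hb=(h[...,2]<130)&(h[...,1]>90)&(u>128)&(u<188)&(v>148)&(v<202)
n,l,st,ce=cv2.connectedComponentsWithStats(hb.astype(np.uint8))
for i in range(1,n):
    if st[i,4]>40:
        q=np.nanmedian(W[l==i],0)-FOOT; print("ball",ce[i].round(),st[i,4],(q@EX).round(3),(q@EY).round(3),(q[2]+.065).round(3))
E
```

```text
[ 263  150   64   44 2238]
trough [ 462.9 -497.4] [81.3 56.2] 77.81123352050781 [[426.8999938964844, -531.2000122070312], [481.79998779296875, -543.0], [499.0, -463.6000061035156], [444.1000061035156, -451.70001220703125]]
handle 449 [ 474.7 -456.4] [15.8 21.7] 81.22708892822266 0.1285278794902322
top floor 418 411 [0.5671 0.0102 0.0808] angle 0.5158601329058854 0.0015377303536263495
top lowwall top [-0.0435 -0.0368 -0.0304] [0.1051 0.1115] ly [0.0149 0.0345]
 side -1 [-0.0339 -0.0295 -0.0279] 234
 side 1 [0.0284 0.0326 0.0348] 98
wrist floor 1741 1738 [ 0.5702 -0.0035  0.0824] angle 0.5182561017094339 0.001106776188096813
wrist lowwall top [-0.0443 -0.0391 -0.0305] [0.1085 0.1114] ly [-0.0328  0.0338]
 side -1 [-0.0331 -0.0306 -0.0265] 897
 side 1 [0.0297 0.0307 0.0355] 1060
ball [157. 171.] 1072 0.024 -0.003 0.073
```

```bash
python3 - <<'E'
from h import *
a=np.radians(12); m=np.array([-np.sin(a),-np.cos(a),0]); S=np.array([.475,-.4558,.106])
Q=tool(m,-UP)
rows([(S+[0,0,.05],Q,3),(S,Q,4)],dp=0)
E
```

```text
[[-0,1,25],[-0.001,0,0.02]],
[[0,1,25],[-0.001,0,0.02]],
[[0,1,25],[-0.001,0,0.021]],
[[0,0,12],[0,0,-0]],
[[0,0,13],[0,0,-0]],
[[0,0,12],[0,0,-0]],
[[0,0,13],[0,0,-0]],
7 end grasp [ 0.4749 -0.4555  0.106 ]
```

>>> {"fn": "apply_moves", "kwargs": {"series": [[[0,1,25],[0,0,0.02]],[[0,1,25],[0,0,0.02]],[[0,1,25],[0,0,0.02]],[[0,0,12],[0,0,0]],[[0,0,13],[0,0,0]],[[0,0,12],[0,0,0]],[[0,0,13],[0,0,0]],[[0,0,0],[0,0,0]],[[0,0,0],[0,0,0]]]}}

```text
t: 6.5
tool_pos: [0.4748, -0.4558, 0.2728]
orientation: [-3.123, 0.327, 0.001]
force: [-0.6, 0.6, 0.1]
opening: 0.0462
gripper_force: 0.0
```

>>> {"fn": "apply_moves", "kwargs": {"series": [[[0,0,0],[0,0,0]],[[0,0,0],[0,0,0]],[[0,0,0],[0,0,0]],[[0,0,0],[0,0,0]],[[0,0,0],[0,0,0]]], "claw": 0, "newtons": 40}}

```text
t: 6.92
tool_pos: [0.475, -0.4561, 0.2739]
orientation: [-3.124, 0.328, -0.001]
force: [-0.8, -0.7, 0.6]
opening: 0.0176
gripper_force: 0.0
```

```bash
python3 - <<'E'
from h import *
p,r=pose(); print(p+r.apply([0,0,.167]),r.as_matrix().round(3).tolist())
im,d=robot.read_camera("wrist"); cv2.imwrite("pics/w3.png",im)
E
```

```text
[ 0.47510435 -0.4560071   0.10689958] [[0.978, -0.208, 0.001], [-0.208, -0.978, 0.0], [0.001, -0.0, -1.0]]
```

View pics/w3.png

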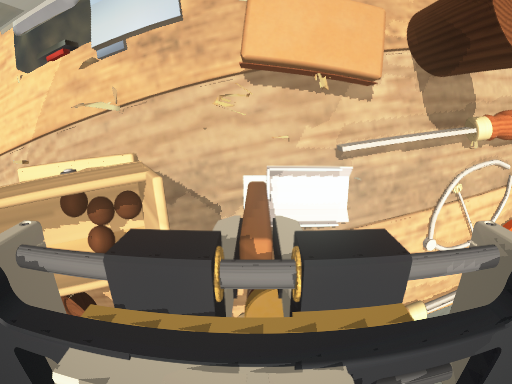

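Wrist view: the fingers straddle the handle and the scoop is square to the tool. The tray shows four balls. I'll finish the grip, lift, and measure the balls in the tray frame.

>>> {"fn": "apply_moves", "kwargs": {"series": [[[0,0,0],[0,0,0]],[[0,0,0],[0,0,0]],[[0,0,0],[0,0,0]]]}}

```text
t: 7.22
tool_pos: [0.4749, -0.456, 0.2736]
orientation: [-3.124, 0.328, -0.001]
force: [0.9, -0.3, 2.5]
opening: 0.0156
gripper_force: 40.0
```

>>> {"fn": "apply_moves", "kwargs": {"series": [[[0,0,-15],[0,0,0]],[[0,0,-30],[0,0,0]],[[0,0,-35],[0,0,0]],[[0,0,-35],[0,0,0]],[[0,0,-35],[0,0,0]],[[0,0,-20],[0,0,0]],[[0,0,0],[0,0,0]],[[0,0,0],[0,0,0]]]}}

```text
t: 7.88
tool_pos: [0.475, -0.4563, 0.4445]
orientation: [3.124, -0.328, 0.003]
force: [-0.3, 0.2, -1.8]
opening: 0.016
gripper_force: 40.0
```

```bash
cat >> h.py <<'E'
TIP=R.from_rotvec(-EY*.52); TX=TIP.apply(EX);TZ=TIP.apply(UP); FT=HINGE+TIP.apply(-.055*EX+.009*UP)
E
python3 - <<'E'
from h import *
p,r=pose(); g=p+r.apply([0,0,.167]); print(g,robot.read_state()["opening"],robot.read_state()["gripper_force"])
c=robot.calibration("wrist"); im,d=robot.read_camera("wrist"); W=wpts(d,c); np.save("w4.npy",d)
h=cv2.cvtColor(im,cv2.COLOR_BGR2HSV)
v,u=np.mgrid[0:384,0:512]
T=r.inv().apply((W-g).reshape(-1,3)).reshape(W.shape)  # tool axes: x=scoop y,y=scoop x,z=-scoop z
k=(T[...,2]>.075)&(T[...,2]<.115)&(T[...,1]>.004)&(T[...,1]<.1)&(abs(T[...,0])<.04)
Q=T[k]*1000; print(len(Q),np.percentile(Q,[1,50,99],axis=0).round(1).tolist())
cc,s,a=cv2.minAreaRect(Q[:,:2].astype(np.float32)); print(cc,s,a)
for y0 in (15,30,45,60,72):
    q=Q[(Q[:,1]>y0)&(Q[:,1]<y0+8)]; f=q[q[:,2]>103]
    print(y0,np.percentile(q[:,0],[1,99]).round(1), "floor x",np.percentile(f[:,0],[2,98]).round(1) if len(f)>3 else None,"z",q[:,2].max().round(1),np.median(f[:,2]).round(1) if len(f)>3 else None)
# balls: segment in w2
im2=cv2.imread("pics/w2.png"); 
W2=None
it,_=cloud("top"); cv2.imwrite("pics/top4.png",it)
t=it[130:215,150:320]; w=im2[135:235,15:215]
cv2.imwrite("pics/c4.png",np.hstack([cv2.resize(t,None,fx=2.35,fy=2.35,interpolation=cv2.INTER_CUBIC)[:200],cv2.resize(w,(400,200),interpolation=cv2.INTER_CUBIC)]))
print(t.shape)
E
```

```text
[ 0.47528809 -0.45642839  0.27748163] 0.015999010833507618 39.99885678291321
4588 [[-25.3, 7.0, 83.7], [-1.5, 45.9, 103.5], [24.0, 81.9, 105.6]]
(-1.0165824890136719, 43.604942321777344) (78.46141052246094, 50.8301887512207) 89.52592468261719
15 [-20.5  24. ] floor x [-16.8  14.5] z 106.2 104.2
30 [-25.1  24.1] floor x [-16.8  14.5] z 106.5 104.2
45 [-25.3  24.3] floor x [-17.3  14.6] z 106.3 104.1
60 [-25.6  23.6] floor x [-16.8  14.6] z 105.9 104.1
72 [-25.2  23.5] floor x [-16.7  13.9] z 106.0 104.2
(85, 170, 3)
```

View pics/c4.png

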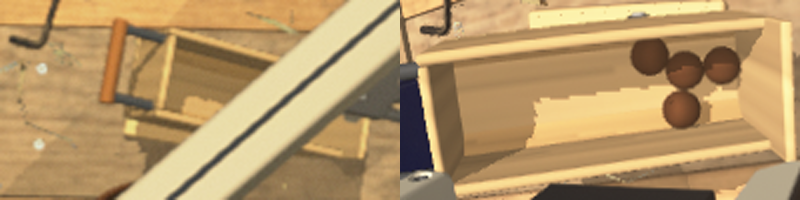

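The picture confirms the low-end ball cluster at wrist pixels A(140,162), B(157,170), C(176,168), D(156,189).

```bash
python3 - <<'E'
from h import *
c=robot.calibration("wrist"); E=np.array(c["extrinsics"]); p,r=pose()
# camera in tool
Rc=r.inv().as_matrix()@E[:3,:3].T; tc=r.inv().apply(-E[:3,:3].T@E[:3,3]-p)
p2=np.array([.47546,-.4523,.39747]); r2=R.from_rotvec([-3.129,.233,.001])
C=p2+r2.apply(tc); M=r2.as_matrix()@Rc
d=np.load("w2.npy")
for (u,v) in[(140,162.5),(157.5,170),(176,167.5),(156,189)]:
    x=(u-c["cx"])/c["fx"];y=(v-c["cy"])/c["fy"];th=np.hypot(x,y)
    ray=np.array([x/th*np.sin(th),y/th*np.sin(th),np.cos(th)]); w=M@ray
    t=((FT+.011*TZ-C)@TZ)/(w@TZ); P=C+t*w-FT
    # from depth: surface + 11mm along ray
    D=d[int(v),int(u)]/np.cos(th)+.011; P2=C+D*w-FT
    print("plane x,y",(1000*P@TX).round(1),(1000*P@EY).round(1)," depth x,y,z",[(1000*P2@a).round(1) for a in(TX,EY,TZ)])
E
```

```text
plane x,y 51.8 -11.7  depth x,y,z [np.float64(51.9), np.float64(-11.8), np.float64(11.8)]
plane x,y 32.3 -1.2  depth x,y,z [np.float64(32.7), np.float64(-1.6), np.float64(12.9)]
plane x,y 10.4 -1.9  depth x,y,z [np.float64(10.5), np.float64(-1.9), np.float64(11.3)]
plane x,y 35.7 20.4  depth x,y,z [np.float64(36.4), np.float64(19.5), np.float64(14.7)]
```

```bash
cat >> h.py <<'E'
def sc(lx,lz,phi,off=.0011,und=.1058):
    "grasp point and tool rotation for scoop lip at tray x,z with nose-down angle phi relative to the tipped floor"
    m=-TX*np.cos(phi)-TZ*np.sin(phi); n=TZ*np.cos(phi)-TX*np.sin(phi)
    return FT+lx*TX+lz*TZ-.082*m+und*n-off*EY, tool(m,-n)
E
python3 - <<'E'
from h import *
rows([(*sc(.069,.10,.2),12)])
p,r=sc(.069,.10,.2); print(p,r.as_matrix().round(2))
rows([(*sc(.069,.006,.2),6)],start=(p-r.apply([0,0,.167]),r))
E
```

```text
[[0,2,-1],[0.06,-0.002,-0.005]],
[[1,2,-1],[0.059,-0.001,-0.005]],
[[1,2,0],[0.06,-0.002,-0.005]],
[[0,2,0],[0.06,-0.002,-0.005]],
[[1,2,1],[0.06,-0.001,-0.005]],
[[0,1,2],[0.059,-0.002,-0.005]],
[[1,2,1],[0.06,-0.001,-0.005]],
[[1,3,2],[0.06,-0.002,-0.005]],
[[1,2,3],[0.06,-0.002,-0.005]],
[[0,2,3],[0.059,-0.001,-0.005]],
[[1,3,4],[0.06,-0.002,-0.005]],
[[1,3,4],[0.06,-0.002,-0.005]],
12 end grasp [ 0.4958 -0.3622  0.291 ]
[ 0.49620473 -0.36193999  0.2911592 ] [[ 0.99 -0.11  0.1 ]
 [-0.15 -0.74  0.65]
 [-0.   -0.66 -0.75]]
[[0,3,15],[0,0,0]],
[[0,3,16],[0,0,0]],
[[0,3,15],[0,0,0]],
[[-0,3,15],[0,0,0]],
[[0,4,16],[0,0,0]],
[[0,3,15],[0,0,0]],
6 end grasp [ 0.503  -0.3161  0.2095]
```

>>> {"fn": "apply_moves", "kwargs": {"series": [[[0,2,-1],[0.06,-0.002,-0.005]],[[1,2,-1],[0.06,-0.002,-0.005]],[[1,2,0],[0.06,-0.002,-0.005]],[[0,2,0],[0.06,-0.002,-0.005]],[[1,2,1],[0.06,-0.001,-0.005]],[[0,1,2],[0.06,-0.002,-0.005]],[[1,2,1],[0.06,-0.001,-0.005]],[[1,3,2],[0.06,-0.002,-0.005]],[[1,2,3],[0.06,-0.002,-0.005]],[[0,2,3],[0.059,-0.001,-0.005]],[[1,3,4],[0.06,-0.002,-0.005]],[[1,3,4],[0.06,-0.002,-0.005]]]}}

```text
t: 8.98
tool_pos: [0.4797, -0.4714, 0.4158]
orientation: [-2.41, 0.179, -0.066]
force: [0.6, 0.2, -0.7]
opening: 0.0162
gripper_force: 40.0
```

>>> {"fn": "apply_moves", "kwargs": {"series": [[[0,0,0],[0,0,0]],[[0,0,0],[0,0,0]]]}}

```text
t: 9.15
tool_pos: [0.4796, -0.4716, 0.4155]
orientation: [-2.413, 0.18, -0.065]
force: [0.1, 0.7, -0.9]
opening: 0.0159
gripper_force: 40.0
```

```bash
python3 - <<'E'
from h import *
p,r=pose(); g=p+r.apply([0,0,.167]); print(g,robot.read_state()["q"].round(2))
P,Q=sc(.069,.10,.2); print("err",(r.inv().apply(P-g)*1000).round(1),(r.inv()*Q).as_rotvec().round(3))
rows([(*sc(.069,.05,.2),3),(*sc(.069,.008,.2),4)])
im,W=wcloud(); cv2.imwrite("pics/w5.png",im)
L=W-FT; a=L@TX;b=L@EY;z=L@TZ
for s in(-1,1):
    k=(a>.06)&(a<.16)&(b*s>.018)&(b*s<.045)&(z>.05)&(z<.066)
    print(s,k.sum(),np.percentile(b[k],[3,50,97]).round(4) if k.sum()>5 else '')
k=(a>.06)&(a<.15)&(abs(b)<.015)&(abs(z)<.012); print("floor",k.sum(),np.median(z[k]) if k.any() else '')
E
```

```text
[ 0.49561796 -0.36231462  0.29024491] [-0.98  0.57  1.01  0.53  2.07  0.87]
err [ 0.5 -0.9 -0.4] [-0.002  0.002 -0.002]
[[0,3,16],[-0.001,0.001,-0.001]],
[[0,3,16],[-0.001,0,-0]],
[[0,3,17],[-0,0.001,-0.001]],
[[0,2,10],[-0,-0,-0]],
[[0,2,10],[-0,-0,-0]],
[[0,2,11],[-0,-0,-0]],
[[0,2,10],[-0,-0,-0]],
7 end grasp [ 0.5027 -0.3165  0.2112]
-1 630 [-0.0329 -0.0303 -0.0269]
1 15 [0.0296 0.0309 0.0349]
floor 588 0.0008490302450739774
```

View pics/w5.png

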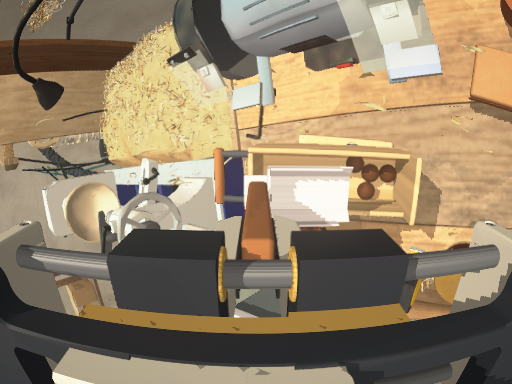

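The scoop (268-350, 167-222) hovers square over the tray, with the balls at (355-390, 163-190). Lowering now.

>>> {"fn": "apply_moves", "kwargs": {"series": [[[0,3,16],[0,0,0]],[[0,3,16],[0,0,0]],[[0,3,17],[0,0,0]],[[0,2,10],[0,0,0]],[[0,2,10],[0,0,0]],[[0,2,11],[0,0,0]],[[0,2,10],[0,0,0]],[[0,0,0],[0,0,0]],[[0,0,0],[0,0,0]]]}}

```text
t: 9.95
tool_pos: [0.4869, -0.4251, 0.3398]
orientation: [-2.416, 0.177, -0.068]
force: [0.1, 0.8, -1.1]
opening: 0.0161
gripper_force: 40.0
```

```bash
python3 - <<'E'
from h import *
p,r=pose(); g=p+r.apply([0,0,.167])
P,Q=sc(.069,.008,.2); print("err",(r.inv().apply(P-g)*1000).round(1),(r.inv()*Q).as_rotvec().round(3),robot.read_state()["force"])
rows([(*sc(.068,.002,.12),3),(*sc(.067,.0,.05),2),(*sc(.036,-.001,.05),6)],dp=1)
E
```

```text
err [-0.1  2.5  1.8] [-0.001 -0.     0.001] [ 0.14927093  0.78049654 -1.13628658]
[[-0,-5.7,4.9],[-0.027,-0,0]],
[[-0,-5.8,4.8],[-0.027,-0,0.001]],
[[-0,-5.9,4.8],[-0.027,-0,0]],
[[-0,-8.8,4],[-0.035,-0,0]],
[[-0,-9,3.9],[-0.035,-0,0]],
[[-0,5.2,-0.1],[0,-0,0]],
[[-0,5.1,-0.1],[0,-0,0]],
[[-0,5.2,-0.1],[0,-0,0]],
[[-0,5.2,-0.1],[0,-0,0]],
[[-0,5.2,-0],[0,-0,0]],
[[-0,5.1,-0.1],[0,-0,0]],
11 end grasp [ 0.5024 -0.3208  0.1868]
```

>>> {"fn": "apply_moves", "kwargs": {"series": [[[0,-5.5,5],[-0.027,0,0]],[[0,-5.5,5],[-0.027,0,0]],[[0,-6,5],[-0.027,0,0]],[[0,-9,4],[-0.035,0,0]],[[0,-9,4],[-0.035,0,0]],[[0,0,0],[0,0,0]],[[0,0,0],[0,0,0]]]}}

```text
t: 10.53
tool_pos: [0.4932, -0.3839, 0.3448]
orientation: [-2.567, 0.187, -0.059]
force: [-0.2, 0.3, -1.2]
opening: 0.0156
gripper_force: 40.0
```

```bash
cat >> h.py <<'E'
def where():
    "scoop lip x,z (mm) and phi in tipped tray frame, lateral, yaw"
    p,r=pose(); g=p+r.apply([0,0,.167]); m=r.apply([0,1,0]); n=-r.apply([0,0,1]); x=r.apply([1,0,0])
    l=g-.1058*n+.082*m-.0011*x-FT; s=robot.read_state()
    print("lip",(1000*np.array([l@TX,l@EY,l@TZ])).round(1),"phi",round(float(np.arctan2(-m@TZ,-m@TX)),3),"yaw",round(float(m@EY),3),"F tray",[round(float(s["force"]@a),1) for a in(TX,EY,TZ)],"op",round(s["opening"],4),"t",round(s["t"],2))
E
python3 - <<'E'
from h import *
where()
E
```

```text
lip [67.1 -1.1  1.1] phi 0.049 yaw -0.002 F tray [-0.4, 0.2, -1.1] op 0.0156 t 10.53
```

>>> {"fn": "apply_moves", "kwargs": {"series": [[[-1,0,2],[0,0,0]],[[0,4,0.5],[0,0,0]],[[0,4,0],[0,0,0]],[[0,4,0],[0,0,0]],[[0,4,0],[0,0,0]],[[0,4,0],[0,0,0]],[[0,4,0],[0,0,0]],[[0,4,0],[0,0,0]],[[0,4,0],[0,0,0]],[[0,0,0],[0,0,0]]]}}

```text
t: 11.37
tool_pos: [0.4882, -0.4116, 0.3273]
orientation: [-2.569, 0.19, -0.064]
force: [-0.3, -5.9, 12.8]
opening: 0.0158
gripper_force: 40.0
```

```bash
python3 - <<'E'
from h import *
where()
im,W=wcloud(); cv2.imwrite("pics/w6.png",cv2.resize(im[100:250,180:440],None,fx=3,fy=3))
E
```

```text
lip [33.4 -1.2  0. ] phi 0.046 yaw -0.002 F tray [1.2, -0.6, 14.0] op 0.0158 t 11.37
```

View pics/w6.png

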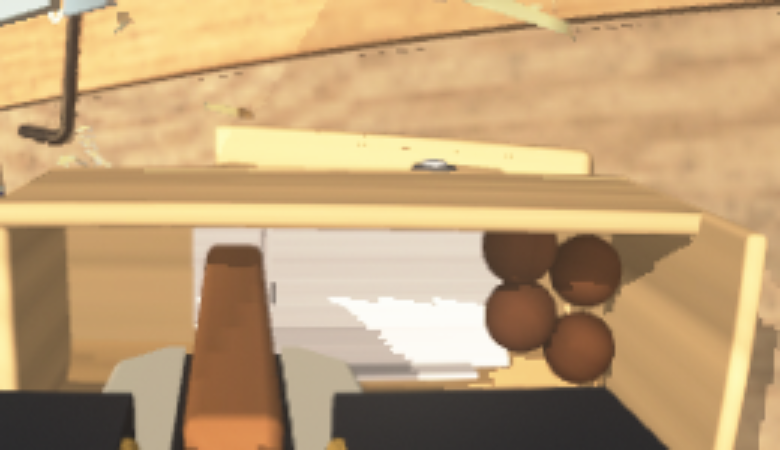

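The balls are now in two rows of two right at the lip, and the scoop is flat on the floor. I'll keep sliding to the wall with less pressure.

>>> {"fn": "apply_moves", "kwargs": {"series": [[[-1,3,-1],[0,0,0]],[[0,4,0],[0,0,0]],[[0,4,0],[0,0,0]],[[0,4,0],[0,0,0]],[[0,4,0],[0,0,0]],[[0,0,0],[0,0,0]]]}}

```text
t: 11.92
tool_pos: [0.485, -0.4276, 0.3181]
orientation: [-2.569, 0.189, -0.064]
force: [-0.2, -4.2, 14.5]
opening: 0.0157
gripper_force: 40.0
```

```bash
python3 - <<'E'
from h import *
where()
E
```

```text
lip [14.9 -0.5  0.1] phi 0.047 yaw -0.002 F tray [3.6, -0.4, 14.6] op 0.0157 t 11.92
```

>>> {"fn": "apply_moves", "kwargs": {"series": [[[0,3,-0.5],[0,0,0]],[[0,3,0],[0,0,0]],[[0,3,0],[0,0,0]],[[0,3,0],[0,0,0]],[[0,2,0],[0,0,0]],[[0,0,0],[0,0,0]]]}}

```text
t: 12.42
tool_pos: [0.4833, -0.439, 0.3116]
orientation: [-2.568, 0.188, -0.064]
force: [-0.6, -3.7, 14.8]
opening: 0.0158
gripper_force: 40.0
```

```bash
python3 - <<'E'
from h import *
where()
im,W=wcloud(); cv2.imwrite("pics/w7.png",cv2.resize(im[100:250,180:440],None,fx=3,fy=3))
E
```

```text
lip [ 1.9 -0.4  0.1] phi 0.048 yaw -0.003 F tray [4.1, 0.1, 14.7] op 0.0158 t 12.42
```

View pics/w7.png

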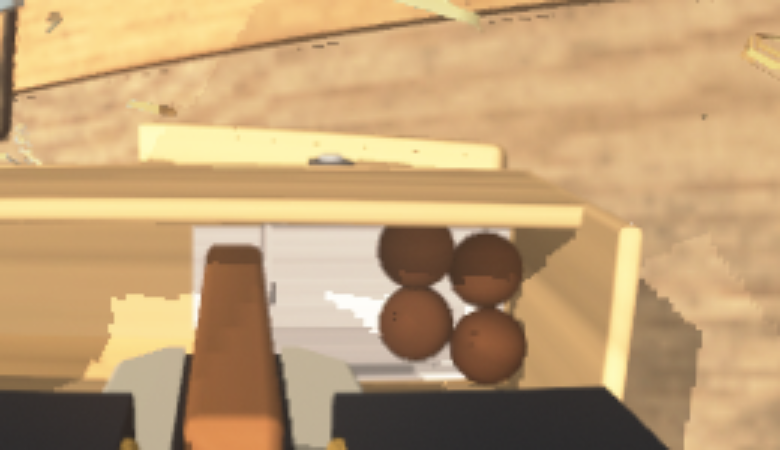

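All four balls are in the scoop against the low wall. Next I'll pitch the mouth up, with the lip following the wall.

```bash
python3 - <<'E'
from h import *
k=[(*sc(.0018,.003,.04),1)]
for f in np.linspace(.04,-.87,19)[1:]:
    k.append((*sc(.0015,.004+max(0,.094*np.sin(-f)),f),1))
rows(k,dp=1)
E
```

```text
[[1.4,-2.4,-2.3],[-0.007,-0.006,0.003]],
[[0,-13.5,2.5],[-0.051,0,-0]],
[[0,-13.6,-0.3],[-0.05,0,-0]],
[[0,-13.4,-0.2],[-0.051,0,-0]],
[[0,-13.2,-0.2],[-0.05,0,-0]],
[[0,-12.9,-0.1],[-0.051,0,-0]],
[[0,-12.7,-0],[-0.05,0,-0]],
[[0,-12.5,0.1],[-0.051,0,-0]],
[[0,-12.3,0.2],[-0.051,0,-0]],
[[0,-12.1,0.4],[-0.05,0,-0]],
[[0,-11.9,0.5],[-0.051,0,-0]],
[[0,-11.8,0.8],[-0.05,0,-0]],
[[-0,-11.7,0.9],[-0.051,0,-0]],
[[-0,-11.6,1.2],[-0.05,0,-0]],
[[-0,-11.5,1.4],[-0.051,0,-0]],
[[-0,-11.4,1.6],[-0.05,0,-0]],
[[-0,-11.4,1.9],[-0.051,0,-0]],
[[-0,-11.3,2.1],[-0.051,0,0]],
[[0,-11.4,2.3],[-0.05,0,0]],
19 end grasp [ 0.5072 -0.2879  0.1743]
```

>>> {"fn": "apply_moves", "kwargs": {"series": [[[0,-2,-4],[-0.007,0,0]],[[0,-13.5,2.5],[-0.051,0,0]],[[0,-13.5,-0.3],[-0.051,0,0]],[[0,-13.4,-0.2],[-0.051,0,0]],[[0,-13.2,-0.2],[-0.051,0,0]],[[0,-13,-0.1],[-0.051,0,0]],[[0,-12.7,0],[-0.051,0,0]],[[0,0,0],[0,0,0]]]}}

```text
t: 13.13
tool_pos: [0.4943, -0.3645, 0.3451]
orientation: [-2.88, 0.21, -0.03]
force: [-1.1, 0.8, -1.4]
opening: 0.0153
gripper_force: 40.0
```

```bash
python3 - <<'E'
from h import *
where()
k=[]
for f in np.linspace(-.27,-.87,13)[1:]:
    k.append((*sc(.0012,.004+max(0,.094*np.sin(-f)),f),1))
rows(k,dp=1)
E
```

```text
lip [ 1.9  0.8 26.5] phi -0.266 yaw -0.002 F tray [-0.1, 1.2, -1.5] op 0.0153 t 13.13
[[1.6,-12.1,-1.8],[-0.054,-0.002,0.002]],
[[-0,-12.2,0.2],[-0.05,-0,0]],
[[-0,-11.9,0.4],[-0.05,-0,0]],
[[-0,-11.8,0.6],[-0.05,-0,0]],
[[-0,-11.7,0.8],[-0.05,-0,0]],
[[0,-11.5,0.9],[-0.05,-0,0]],
[[0,-11.5,1.2],[-0.05,-0,0]],
[[0,-11.3,1.4],[-0.05,-0,0]],
[[0,-11.3,1.6],[-0.05,-0,0]],
[[0,-11.3,1.8],[-0.05,-0,0]],
[[0,-11.2,2.1],[-0.05,-0,0]],
[[0,-11.2,2.3],[-0.05,-0,0]],
12 end grasp [ 0.5072 -0.2882  0.1742]
```

>>> {"fn": "apply_moves", "kwargs": {"series": [[[1,-12,-1.5],[-0.052,0,0]],[[0,-12.1,0.2],[-0.05,0,0]],[[0,-12,0.4],[-0.05,0,0]],[[0,-11.8,0.6],[-0.05,0,0]],[[0,-11.7,0.8],[-0.05,0,0]],[[0,-11.5,0.9],[-0.05,0,0]],[[0,-11.5,1.2],[-0.05,0,0]],[[0,-11.3,1.4],[-0.05,0,0]],[[0,-11.3,1.6],[-0.05,0,0]],[[0,-11.3,1.8],[-0.05,0,0]],[[0,-11.2,2.1],[-0.05,0,0]],[[0,-11.2,2.3],[-0.05,0,0]]]}}

```text
t: 14.13
tool_pos: [0.5145, -0.2323, 0.3293]
orientation: [2.791, -0.208, -0.036]
force: [0.9, 5.3, -0.7]
opening: 0.0158
gripper_force: 40.0
```

>>> {"fn": "apply_moves", "kwargs": {"series": [[[0,0,0],[0,0,0]],[[0,0,0],[0,0,0]],[[0,0,0],[0,0,0]]]}}

```text
t: 14.38
tool_pos: [0.5144, -0.2328, 0.3296]
orientation: [2.793, -0.207, -0.036]
force: [1.7, 5.9, 0.4]
opening: 0.0159
gripper_force: 40.0
```

```bash
python3 - <<'E'
from h import *
where()
im,W=wcloud(); cv2.imwrite("pics/w8.png",cv2.resize(im[100:250,180:440],None,fx=3,fy=3))
p,r=pose(); g=p+r.apply([0,0,.167]); print(g)
rows([(g+[0,0,.18],r,8)])
E
```

```text
lip [ 0.2  1.2 73.2] phi -0.862 yaw 0.0 F tray [5.5, -0.8, -2.6] op 0.0159 t 14.38
[ 0.50614902 -0.28827221  0.17243381]
[[0,8,-21],[0,0,0]],
[[0,7,-21],[0,0,0]],
[[0,8,-22],[0,0,0]],
[[0,7,-21],[0,0,0]],
[[0,8,-21],[0,0,0]],
[[0,7,-21],[0,0,0]],
[[0,8,-21],[0,0,0]],
[[0,7,-22],[0,0,0]],
8 end grasp [ 0.5062 -0.2878  0.3527]
```

View pics/w8.png

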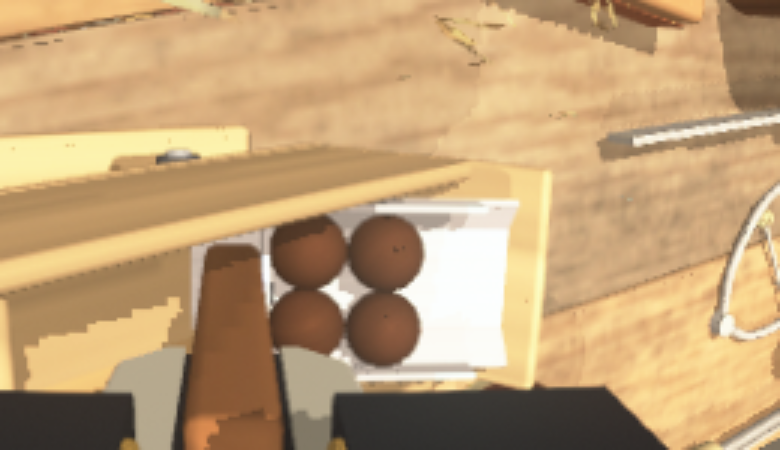

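All four balls sit against the back sheet, the lip is free of the floor, and the fingers are well above the balls. Lifting straight up next, then fitting the bowl's centre.

>>> {"fn": "apply_moves", "kwargs": {"series": [[[0,2,-6],[0,0,0]],[[0,4,-12],[0,0,0]],[[0,7,-18],[0,0,0]],[[0,8,-21],[0,0,0]],[[0,8,-21],[0,0,0]],[[0,8,-21],[0,0,0]],[[0,8,-21],[0,0,0]],[[0,8,-21],[0,0,0]],[[0,7,-18],[0,0,0]],[[0,5,-12],[0,0,0]],[[0,2,-6],[0,0,0]],[[0,0,0],[0,0,0]]]}}

```text
t: 15.43
tool_pos: [0.5136, -0.2363, 0.5218]
orientation: [2.788, -0.208, -0.03]
force: [0.6, -0.6, -1.8]
opening: 0.0159
gripper_force: 40.0
```

```bash
cat >> h.py <<'E'
def balls(draw=False):
    "balls in scoop: brown points in scoop coords (mm): x to mouth, y, z above underside"
    p,r=pose(); g=p+r.apply([0,0,.167]); im,W=wcloud(); h=cv2.cvtColor(im,cv2.COLOR_BGR2HSV)
    T=r.inv().apply((W-g).reshape(-1,3)).reshape(W.shape)*1000
    S=np.stack([T[...,1],T[...,0]+1.1,105.8-T[...,2]],-1)
    k=(S[...,0]>9)&(S[...,0]<90)&(abs(S[...,1])<26)&(S[...,2]>-3)&(S[...,2]<40)
    b=k&(h[...,1]>80)&(h[...,2]<150); b=cv2.morphologyEx(b.astype(np.uint8),cv2.MORPH_OPEN,np.ones((3,3)))>0
    n=int(b.sum()); print("scoop px",k.sum(),"brown px",n,np.percentile(S[b],[2,50,98],axis=0).round(1).tolist() if n>5 else '')
    return im,W
E
python3 - <<'E'
from h import *
p,r=pose(); print(p+r.apply([0,0,.167]),robot.read_state()["q"].round(2))
balls()
im=cv2.imread("pics/top0.png");W=np.load("top0.npy");Z=W[...,2]
v,u=np.mgrid[0:384,0:512]
h=cv2.cvtColor(im,cv2.COLOR_BGR2HSV)
m=(u>175)&(u<245)&(v>200)&(v<270)&(Z>.042)&(Z<.058)
P=W[m][:,:2]; c=np.median(P,0)
from scipy.optimize import least_squares
s=least_squares(lambda q:np.hypot(*(P-q[:2]).T)-.053,c,loss='soft_l1',f_scale=.003); d=np.hypot(*(P-s.x).T); print("bowl",s.x,np.percentile(d,[5,50,95]))
im2,W2=cloud("top"); m=(u>175)&(u<245)&(v>200)&(v<270); k=m&(W2[...,2]>.042)&(W2[...,2]<.058); print("now",k.sum(),np.median(W2[k],0))
E
```

```text
[ 0.50597926 -0.29252434  0.36471707] [-0.41 -0.02  1.46 -0.33  1.61  1.28]
scoop px 4501 brown px 1654 [[12.7, -16.9, 14.5], [31.6, 2.3, 20.8], [51.1, 20.5, 24.3]]
bowl [ 0.38111869 -0.2200177 ] [0.04735025 0.05072451 0.05443204]
now 590 [ 0.38121431 -0.21475521  0.0490288 ]
```

```bash
cat >> h.py <<'E'
BOWL=np.array([.3815,-.220,0])
def ws(lip,d,psi):
    m=d*np.cos(psi)-UP*np.sin(psi); n=UP*np.cos(psi)+d*np.sin(psi); t=tool(m,-n)
    return lip-.082*m+.1058*n+.0011*t.apply([1,0,0]),t
D60=np.array([-np.cos(np.pi/6),-.5,0])
E
python3 - <<'E'
from h import *
L=BOWL-.015*D60
def at(z,psi): return ws(L+z*UP,D60,psi)
p,r=pose(); g=p+r.apply([0,0,.167])
G,Q=at(.19,-.35); print(G,(r.inv()*Q).as_rotvec())
rows([(G,Q,14)])
E
```

```text
[ 0.49316725 -0.15679905  0.26126801] [-0.00460704 -0.30682481  0.84567482]
[[1,-11,4],[-0,-0.022,0.06]],
[[1,-11,3],[-0.001,-0.022,0.061]],
[[0,-11,4],[0,-0.022,0.06]],
[[-0,-11,4],[-0,-0.022,0.061]],
[[-1,-10,4],[-0.001,-0.022,0.06]],
[[-2,-10,4],[0,-0.022,0.06]],
[[-2,-10,4],[-0,-0.021,0.061]],
[[-2,-10,4],[-0.001,-0.022,0.06]],
[[-3,-9,4],[0,-0.022,0.061]],
[[-3,-8,5],[-0,-0.022,0.06]],
[[-4,-8,4],[-0.001,-0.022,0.06]],
[[-4,-8,5],[0,-0.022,0.061]],
[[-5,-7,5],[-0,-0.022,0.06]],
[[-5,-7,5],[-0.001,-0.022,0.061]],
14 end grasp [ 0.493  -0.1567  0.2617]
```

```bash
cat >> h.py <<'E'
D60=np.array([-.766,-.643,0])
E
python3 - <<'E'
from h import *
L=BOWL-.015*D60
G,Q=ws(L+.19*UP,D60,-.35); print(G)
rows([(G,Q,12)])
E
```

```text
[ 0.4804905  -0.13834102  0.26126801]
[[-0,-14,4],[-0,-0.021,0.057]],
[[-2,-15,4],[-0.001,-0.02,0.057]],
[[-2,-13,3],[-0,-0.021,0.056]],
[[-2,-14,4],[-0.001,-0.02,0.057]],
[[-4,-13,5],[0,-0.021,0.057]],
[[-4,-13,4],[-0,-0.021,0.057]],
[[-4,-12,4],[-0.001,-0.02,0.056]],
[[-6,-12,5],[-0,-0.021,0.057]],
[[-5,-12,5],[-0.001,-0.02,0.057]],
[[-7,-11,5],[0,-0.021,0.057]],
[[-6,-10,5],[-0,-0.021,0.057]],
[[-8,-10,5],[-0.001,-0.02,0.056]],
12 end grasp [ 0.4806 -0.1378  0.2613]
```

>>> {"fn": "apply_moves", "kwargs": {"series": [[[0,-14,4],[0,-0.021,0.057]],[[-2,-15,4],[0,-0.021,0.057]],[[-2,-13,3],[0,-0.021,0.057]],[[-2,-14,4],[0,-0.02,0.057]],[[-4,-13,5],[0,-0.021,0.057]],[[-4,-13,4],[0,-0.021,0.057]],[[-4,-12,4],[0,-0.02,0.057]],[[-6,-12,5],[0,-0.021,0.057]],[[-5,-12,5],[0,-0.02,0.057]],[[-7,-11,5],[0,-0.021,0.057]],[[-6,-10,5],[0,-0.021,0.057]],[[-8,-10,5],[0,-0.02,0.056]]]}}

```text
t: 16.53
tool_pos: [0.5245, -0.1, 0.4167]
orientation: [2.554, -1.196, -0.214]
force: [0.3, -0.4, 0.0]
opening: 0.0156
gripper_force: 40.0
```

>>> {"fn": "apply_moves", "kwargs": {"series": [[[0,0,0],[0,0,0]],[[0,0,0],[0,0,0]]]}}

```text
t: 16.7
tool_pos: [0.5246, -0.1004, 0.4172]
orientation: [2.557, -1.189, -0.213]
force: [-0.1, 0.3, -1.2]
opening: 0.0157
gripper_force: 40.0
```

```bash
python3 - <<'E'
from h import *
L=BOWL-.015*D60
p,r=pose(); g=p+r.apply([0,0,.167]); print(g,robot.read_state()["q"].round(2),robot.read_state()["force"])
im,W=balls()
k=(np.hypot(W[...,0]-BOWL[0],W[...,1]-BOWL[1])<.075)&(W[...,2]>.044)&(W[...,2]<.058)
P=W[k][:,:2]; print(k.sum(),P.min(0),P.max(0))
rows([(*ws(L+.085*UP,D60,-.1),10)])
E
```

```text
[ 0.48072255 -0.13671765  0.26024048] [-0.19  0.07  1.55 -0.27  1.74  2.23] [-0.05977128  0.34415608 -1.2100498 ]
scoop px 4521 brown px 1827 [[13.7, -15.8, 14.4], [34.5, 4.2, 20.8], [51.3, 21.2, 24.3]]
570 [ 0.33753777 -0.27338018] [ 0.43365731 -0.1800885 ]
[[0,4,8],[0.025,0,0]],
[[0,3,9],[0.024,0,0]],
[[0,4,8],[0.025,0,0]],
[[0,4,8],[0.025,0.001,0.001]],
[[0,5,8],[0.024,-0,-0]],
[[0,4,9],[0.025,-0,-0]],
[[0,5,8],[0.025,-0,0]],
[[0,5,8],[0.025,0,0]],
[[0,5,8],[0.024,0,0.001]],
[[0,6,8],[0.025,0,-0]],
10 end grasp [ 0.4637 -0.1519  0.1826]
```

>>> {"fn": "apply_moves", "kwargs": {"series": [[[0,4,8],[0.025,0,0]],[[0,3,9],[0.025,0,0]],[[0,4,8],[0.025,0,0]],[[0,4,8],[0.025,0,0]],[[0,5,8],[0.025,0,0]],[[0,4,9],[0.025,0,0]],[[0,5,8],[0.025,0,0]],[[0,5,8],[0.025,0,0]],[[0,5,8],[0.025,0,0]],[[0,6,8],[0.025,0,0]],[[0,0,0],[0,0,0]],[[0,0,0],[0,0,0]]]}}

```text
t: 17.75
tool_pos: [0.4763, -0.1416, 0.3497]
orientation: [2.766, -1.292, -0.063]
force: [-0.1, 0.4, -1.8]
opening: 0.0159
gripper_force: 40.0
```

```bash
python3 - <<'E'
from h import *
L=BOWL-.013*D60
p,r=pose(); g=p+r.apply([0,0,.167]); print(g,robot.read_state()["q"].round(2))
G,Q=ws(L+.085*UP,D60,-.1); print("err",r.inv().apply(G-g)*1000)
k=[]
for i,ps in enumerate(np.linspace(-.1,.75,19)[1:]):
    k.append((*ws(L+(.085-.017*min(1,(i+1)/8))*UP,D60,ps),1))
rows(k,dp=1)
E
```

```text
[ 0.46397508 -0.15193872  0.18345303] [-0.36 -0.09  1.81 -0.08  1.47  2.1 ]
err [0.20657961 1.6243191  1.53176704]
[[0.2,13.8,0],[0.044,0,-0.002]],
[[-0,12.9,-1.4],[0.047,0,0]],
[[-0,12.9,-1.4],[0.047,0,0]],
[[-0,13.1,-1.5],[0.048,0,0]],
[[-0,13.1,-1.4],[0.047,0,0]],
[[-0,13.3,-1.5],[0.047,0,0]],
[[-0,13.4,-1.5],[0.047,0,0]],
[[-0,13.4,-1.5],[0.047,0,0]],
[[-0,13,-3.5],[0.048,0,0]],
[[-0.1,13,-3.6],[0.047,0,0]],
[[0,12.9,-3.6],[0.047,0,0]],
[[0,13,-3.5],[0.047,0,0]],
[[0,13,-3.6],[0.048,0,0]],
[[0,12.9,-3.6],[0.047,0,0]],
[[0,13,-3.6],[0.047,0,0]],
[[0,13,-3.5],[0.047,0,0]],
[[0,12.9,-3.6],[0.047,0,0]],
[[0,13,-3.5],[0.048,0,0]],
18 end grasp [ 0.3829 -0.2202  0.2013]
```

>>> {"fn": "apply_moves", "kwargs": {"series": [[[0,13.8,0],[0.045,0,0]],[[0,13,-1.4],[0.047,0,0]],[[0,13,-1.4],[0.047,0,0]],[[0,13,-1.5],[0.047,0,0]],[[0,13,-1.4],[0.047,0,0]],[[0,0,0],[0,0,0]],[[0,0,0],[0,0,0]],[[0,0,0],[0,0,0]],[[0,13.3,-1.5],[0.047,0,0]],[[0,13.4,-1.5],[0.047,0,0]],[[0,13.4,-1.5],[0.047,0,0]],[[0,13,-3.5],[0.047,0,0]]]}}

```text
t: 18.75
tool_pos: [0.3855, -0.2171, 0.3523]
orientation: [-2.574, 1.198, -0.197]
force: [-0.4, -0.2, -1.4]
opening: 0.0157
gripper_force: 40.0
```

>>> {"fn": "apply_moves", "kwargs": {"series": [[[0,13,-3.5],[0.047,0,0]],[[0,13,-3.6],[0.047,0,0]],[[0,13,-3.5],[0.047,0,0]],[[0,13,-3.6],[0.047,0,0]],[[0,13,-3.6],[0.047,0,0]],[[0,13,-3.6],[0.047,0,0]],[[0,0,0],[0,0,0]],[[0,0,0],[0,0,0]],[[0,0,0],[0,0,0]],[[0,0,0],[0,0,0]]]}}

```text
t: 19.58
tool_pos: [0.325, -0.268, 0.3386]
orientation: [-2.331, 1.086, -0.339]
force: [-0.3, -0.3, -1.3]
opening: 0.0153
gripper_force: 40.0
```

```bash
python3 - <<'E'
from h import *
p,r=pose(); g=p+r.apply([0,0,.167]); m=r.apply([0,1,0]); n=-r.apply([0,0,1]); l=g-.1058*n+.082*m
print("lip-bowl",l-BOWL,"psi",np.arcsin(-m[2]),robot.read_state()["q"].round(2),robot.read_state()["force"])
im,W=balls(); cv2.imwrite("pics/w9.png",im)
h=cv2.cvtColor(im,cv2.COLOR_BGR2HSV)
k=(np.hypot(W[...,0]-BOWL[0],W[...,1]-BOWL[1])<.05)&(W[...,2]<.045)
q=W[k]; print("in bowl",k.sum(),np.percentile(q[:,2],[5,50,95]))
# circles of ball tops: local maxima height in bowl
E
```

```text
lip-bowl [0.01085789 0.00858112 0.06769654] psi 0.6059426764595027 [-1.07 -0.32  2.1   0.59  1.52  1.29] [-0.31515905 -0.32221384 -1.25438684]
scoop px 4483 brown px 0 
in bowl 5722 [0.00748087 0.02421461 0.04051335]
```

```bash
python3 - <<'E'
from h import *
a=np.radians(12); m=np.array([-np.sin(a),-np.cos(a),0])
p,r=pose(); g=p+r.apply([0,0,.167])
H=np.array([.475,-.456,.1058])
rows([(g+[0,0,.07],r,3),(H+[-.04,.06,.17],tool(m,-UP),14),(H+[0,0,.10],tool(m,-UP),4)])
E
```

```text
[[-0,-13,-19],[0,0,0]],
[[-0,-14,-19],[0,0,0]],
[[-0,-13,-20],[0,0,0]],
[[14,-2,-4],[-0.042,-0.014,-0.046]],
[[14,-1,-4],[-0.041,-0.015,-0.046]],
[[14,0,-3],[-0.042,-0.014,-0.046]],
[[13,0,-4],[-0.042,-0.014,-0.045]],
[[13,1,-3],[-0.041,-0.015,-0.046]],
[[12,2,-3],[-0.042,-0.014,-0.046]],
[[12,2,-3],[-0.042,-0.014,-0.046]],
[[12,3,-3],[-0.041,-0.015,-0.046]],
[[11,3,-3],[-0.042,-0.014,-0.046]],
[[10,4,-2],[-0.042,-0.014,-0.046]],
[[10,4,-1],[-0.041,-0.015,-0.045]],
[[9,5,-2],[-0.042,-0.014,-0.046]],
[[9,5,-1],[-0.042,-0.014,-0.046]],
[[8,5,-0],[-0.042,-0.015,-0.046]],
[[13,13,17],[0,0,0]],
[[13,12,18],[0,0,0]],
[[13,13,17],[0,0,0]],
[[13,13,18],[0,0,0]],
21 end grasp [ 0.4749 -0.4562  0.2056]
```

>>> {"fn": "apply_moves", "kwargs": {"series": [[[0,-13,-19],[0,0,0]],[[0,-14,-19],[0,0,0]],[[0,-13,-20],[0,0,0]],[[14,-2,-4],[-0.042,-0.014,-0.046]],[[14,-1,-4],[-0.042,-0.014,-0.046]],[[14,0,-3],[-0.042,-0.014,-0.046]],[[13,0,-4],[-0.042,-0.014,-0.046]],[[13,1,-3],[-0.041,-0.015,-0.046]],[[12,2,-3],[-0.042,-0.014,-0.046]],[[12,2,-3],[-0.042,-0.014,-0.046]],[[12,3,-3],[-0.041,-0.015,-0.046]],[[11,3,-3],[-0.042,-0.014,-0.046]]]}}

```text
t: 20.63
tool_pos: [0.4001, -0.3578, 0.438]
orientation: [-2.872, 0.638, -0.137]
force: [0.5, 0.2, -0.4]
opening: 0.0162
gripper_force: 40.0
```

>>> {"fn": "apply_moves", "kwargs": {"series": [[[10,4,-2],[-0.042,-0.014,-0.046]],[[10,4,-1],[-0.041,-0.015,-0.046]],[[9,5,-2],[-0.042,-0.014,-0.046]],[[9,5,-1],[-0.042,-0.014,-0.046]],[[8,5,0],[-0.042,-0.015,-0.046]],[[13,13,17],[0,0,0]],[[13,12,18],[0,0,0]],[[13,13,17],[0,0,0]],[[13,13,18],[0,0,0]],[[0,0,0],[0,0,0]],[[0,0,0],[0,0,0]]]}}

```text
t: 21.55
tool_pos: [0.4747, -0.4563, 0.3702]
orientation: [-3.123, 0.328, 0.003]
force: [0.5, 0.1, 0.0]
opening: 0.0158
gripper_force: 40.0
```

```bash
python3 - <<'E'
from h import *
a=np.radians(12); m=np.array([-np.sin(a),-np.cos(a),0]); H=np.array([.475,-.456,.1058])
p,r=pose(); print(p+r.apply([0,0,.167]))
im,W=wcloud(); g=p+r.apply([0,0,.167])
T=r.inv().apply((W-g).reshape(-1,3)).reshape(W.shape)
k=(T[...,2]>.095)&(T[...,2]<.112)&(T[...,1]>.012)&(T[...,1]<.08)&(abs(T[...,0])<.013)
Q=T[k]; A=np.c_[Q[:,1]-.046,Q[:,0],np.ones(len(Q))]; print("floor in tool z vs y,x:",np.linalg.lstsq(A,Q[:,2],rcond=None)[0].round(4))
rows([(H+[0,0,.015],tool(m,-UP),5),(H+[0,0,.001],tool(m,-UP),3)],dp=1)
# bowl/ball check
it,W=cloud("top"); Z=W[...,2]; R0=np.hypot(W[...,0]-BOWL[0],W[...,1]-BOWL[1])
k=(R0<.048); h=cv2.cvtColor(it,cv2.COLOR_BGR2HSV)
print("bowl px",k.sum(),np.nanpercentile(Z[k],[5,50,95]))
k=(abs(Z-.05)<.006)&(R0<.07); P=W[k][:,:2]; c=P.mean(0); print("rim",k.sum(),(P.min(0)+P.max(0))/2,np.ptp(P,0))
g=cv2.cvtColor(it,cv2.COLOR_BGR2GRAY)[195:275,165:255]; g=cv2.resize(g,None,fx=4,fy=4,interpolation=cv2.INTER_CUBIC)
c=cv2.HoughCircles(g,cv2.HOUGH_GRADIENT,1,28,param1=60,param2=12,minRadius=17,maxRadius=27)
for x,y,rr in c[0][:10]:
    u,v=int(165+x/4),int(195+y/4); print("circle",u,v,round(rr/4,1),W[v,u].round(3))
E
```

```text
[ 0.4743935  -0.45597936  0.20316946]
floor in tool z vs y,x: [0.0004 0.0027 0.1042]
[[0.1,-0.1,16.8],[0,0,0]],
[[0,-0,16.9],[0,0,0]],
[[0.1,-0.1,16.8],[0,0,0]],
[[0,-0,16.9],[0,0,0]],
[[0.1,-0.1,16.8],[0,0,0.001]],
[[-0,-0,4.7],[0,0,-0]],
[[-0,-0,4.7],[0,0,-0]],
[[-0,-0,4.6],[0,0,-0]],
8 end grasp [ 0.475  -0.456   0.1068]
bowl px 2700 [0.03176998 0.62142676 0.63714299]
rim 184 [ 0.40392243 -0.21852619] [0.06163905 0.10645368]
circle 240 233 5.0 [ 0.383 -0.28  -0.   ]
```

>>> {"fn": "apply_moves", "kwargs": {"series": [[[0,0,17],[0,0,0]],[[0,0,17],[0,0,0]],[[0,0,17],[0,0,0]],[[0,0,17],[0,0,0]],[[0,0,16],[0,0,0]],[[0,0,5],[0,0,0]],[[0,0,5],[0,0,0]],[[0,0,4],[0,0,0]],[[0,0,0],[0,0,0]],[[0,0,0],[0,0,0]]]}}

```text
t: 22.48
tool_pos: [0.4744, -0.4572, 0.2756]
orientation: [3.122, -0.329, 0.003]
force: [0.3, -0.1, -0.6]
opening: 0.0159
gripper_force: 40.0
```

```bash
python3 - <<'E'
from h import *
p,r=pose(); print(p+r.apply([0,0,.167]),robot.read_state()["force"])
E
```

```text
[ 0.47462956 -0.45753307  0.10859003] [ 0.25902164 -0.14231386 -0.60278159]
```

>>> {"fn": "apply_moves", "kwargs": {"series": [[[0,0,1.5],[0,0,0]],[[0,0,1],[0,0,0]],[[0,0,0],[0,0,0]],[[0,0,0],[0,0,0]]]}}

```text
t: 22.82
tool_pos: [0.4745, -0.4574, 0.2735]
orientation: [3.122, -0.329, 0.004]
force: [-1.1, 2.2, 6.5]
opening: 0.0162
gripper_force: 40.0
```

>>> {"fn": "apply_moves", "kwargs": {"series": [[[0,0,0],[0,0,0]],[[0,0,0],[0,0,0]],[[0,0,0],[0,0,0]],[[0,0,0],[0,0,0]],[[0,0,0],[0,0,0]]], "claw": 0.5}}

```text
t: 23.23
tool_pos: [0.474, -0.4569, 0.2716]
orientation: [3.124, -0.329, 0.001]
force: [-0.1, -0.5, 0.8]
opening: 0.0439
gripper_force: 0.0
```

>>> {"fn": "apply_moves", "kwargs": {"series": [[[0,0,-10],[0,0,0]],[[0,0,-25],[0,0,0]],[[0,0,-35],[0,0,0]],[[0,0,-40],[0,0,0]],[[0,0,-40],[0,0,0]],[[0,30,-20],[0,0,0]],[[0,40,0],[0,0,0]],[[0,40,0],[0,0,0]],[[0,30,0],[0,0,0]],[[0,0,0],[0,0,0]],[[0,0,0],[0,0,0]]]}}

```text
t: 24.15
tool_pos: [0.4438, -0.5953, 0.4411]
orientation: [-3.124, 0.333, 0.0]
force: [1.4, -0.3, 0.8]
opening: 0.0463
gripper_force: 0.0
```

```bash
python3 - <<'E'
from h import *
it,W=cloud("top"); cv2.imwrite("pics/top9.png",it); Z=W[...,2]; R0=np.hypot(W[...,0]-BOWL[0],W[...,1]-BOWL[1])
k=R0<.05; print("bowl px",k.sum(),np.nanpercentile(Z[k],[5,50,95]).round(3))
k=(abs(Z-.05)<.006)&(R0<.07); P=W[k][:,:2]; print("rim",k.sum(),(P.min(0)+P.max(0))/2,np.ptp(P,0))
g=cv2.cvtColor(it,cv2.COLOR_BGR2GRAY)[195:275,165:255]; g=cv2.resize(g,None,fx=4,fy=4,interpolation=cv2.INTER_CUBIC)
c=cv2.HoughCircles(g,cv2.HOUGH_GRADIENT,1,30,param1=50,param2=10,minRadius=17,maxRadius=27)
for x,y,rr in (c[0][:12] if c is not None else []):
    u,v=int(165+x/4),int(195+y/4); print("circle",u,v,round(rr/4,1),W[v,u].round(3))
# height map in bowl
for x in np.arange(.345,.42,.006):
    print(' '.join('%3d'%(1000*np.nanmedian(Z[(abs(W[...,0]-x)<.003)&(abs(W[...,1]-y)<.003)])) if ((abs(W[...,0]-x)<.003)&(abs(W[...,1]-y)<.003)).any() else ' --' for y in np.arange(-.262,-.178,.006)))
for s in("top","side"):
    im,V=(it,W) if s=="top" else cloud("side")
    k=(V[...,2]>.118)&(V[...,2]<.135)&(abs(V[...,0]-.475)<.025)&(abs(V[...,1]+.457)<.025); print(s,"handle top",k.sum(),np.nanmean(V[k],0) if k.any() else '')
E
```

```text
bowl px 1938 [0.01  0.025 0.047]
rim 524 [ 0.3813047 -0.2185403] [0.10655006 0.10664123]
circle 209 246 5.6 [ 0.355 -0.218  0.031]
circle 226 242 6.6 [ 0.364 -0.252  0.023]
circle 216 234 4.8 [ 0.38  -0.232  0.029]
circle 226 258 6.3 [ 0.33  -0.252 -0.001]
circle 217 266 6.6 [ 0.313 -0.233  0.003]
circle 193 269 5.1 [ 0.306 -0.183 -0.   ]
circle 201 267 4.6 [ 0.31 -0.2   0.  ]
circle 217 224 4.8 [ 0.401 -0.232  0.012]
  0  49  42  29  24  23  23  20  20  22  25  27  39  48  50
 49  40  30  24  18  17  24  31  27  17  18  23  28  38  48
 45  31  23  17  15  14  29  33  31  14  14  18  22  28  42
 38  28  20  14  11  11  29  31  29   9  10  14  17  24  33
 34  25  16  13  23  23  24  25  23  23  24  13  16  22  30
 30  21  16  11  26  27  25   7  23  27  26  16  16  20  28
 31  22  13  10  25  27  24   8  19  26  24  10  14  19  26
 32  21  16  12  12  19  20  25  22  13   7  12  14  21  26
 34  24  17  13  10   5  24  27  25  21   8  10  16  22  30
 41  25  20  16  13  11  23  25  26   9  11  14  18  25  37
 47  32  24  19  13  14  11  20  13  11  13  17  21  30  43
 49  44  30  24  20  16  17  14  15  16  19  23  26  42  48
  1  49  43  33  25  23  22  22  21  22  26  29  41  50  49
top handle top 106 [ 0.47513763 -0.45689641  0.12671089]
side handle top 105 [ 0.47432188 -0.46257893  0.12427771]
```

The height map shows four separate ball tops in the bowl, the bowl is upright, and the scoop stands with its handle top at 0.127 m.

```bash
python3 -c "
from plant import robot
print(robot.close_job())"
```

```text
the job is handed in; nothing more can be done
None
```

The job is handed in at about 24 s: tray fully tipped, all four balls scooped together and poured into the bowl, which stands upright, and the scoop let go standing on its flat bottom; the judge's verdict was not shown.

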